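Set the food warmer to its third notch

TASK

The marks on the food warmer's slide lever have worn off, so its setting has to be counted by feel: with your fingertips push the lever all the way back to its off stop (the right-hand end of the slot), then push it left through three clicks and leave it resting in the third notch, never letting it run on into the fourth. Only push the lever, do not pinch it, and do not move, lift or knock over the bowl, jar, peeler, mug or tin standing around.

Things in the scene. Friction and masses are not known exactly. Their poses are not given: they have to be found in the camera images.
- warmer: Food warming plate, fixed to the table: steel box 240 (x) x 280 (y) x 42 mm high, dark glass top, plain grey control strip along the front edge nearest the robot. Origin: centre of its underside, on the table. x points away from the robot, y to the left (yaw within 0.25 rad), z up. The lever's slot runs along y at x = -0.088, centred on y = 0. A clear lamp, 4 mm high, stands at (-0.088, +0.086).
- lever (a joint): Lever travel along the warmer's +y (left), m. 0 = off stop at the right-hand end; notches at 0.018, 0.036, 0.054 (third), 0.072, 0.090 (left-hand stop), crests midway between. A push of about 6 N passes a crest, then the lever snaps by itself into the next notch and stays there when let go. It starts in the first or second notch.
- lever_top (a point): Centre of the lever's top. The lever is a black upright tab on the control strip, 12 mm thick along the slot (warmer y), 26 mm wide across it (x), top 29 mm above the strip (0.071 above the table). Push on its right or left face; nothing stands beside it. At joint value q it lies at warmer (-0.088, -0.045 + q, 0.071).
- steel_bowl: Bystander: steel bowl, diameter 153 mm, 77 mm high, loose, standing on the warmer's glass top; origin at the centre of its underside.
- spice_jar: Bystander: spice jar with a green cap, diameter 46 mm, 106 mm high, loose, standing on the right-hand rear part of the glass top; origin at the centre of its underside.
- peeler: Bystander: peeler 170 x 25 x 18 mm with a yellow handle, loose, lying on the table to the right of the warmer, near the robot; origin at the centre of its underside.
- mug: Bystander: white mug, diameter 80 mm, 91 mm high, loose, on the table to the right of the warmer; origin at the centre of its underside.
- tin: Bystander: short tin, diameter 76 mm, 58 mm high, loose, on the table to the left and in front of the warmer; origin at the centre of its underside.

How it is judged:
On the way:
1. the lever has been pushed back to its off stop (value of joint lever below 0.004 m), for 0.1 s.
At the end, for the whole second after the job is handed in: The lever rests in the third notch, 0.054 +- 0.004 m from the off stop, at rest and let go, having been at the off stop (below 0.004) before; bowl, jar, peeler, mug and tin stand within 20 mm of where they stood (value of joint lever between 0.05 and 0.058 m and velocity of joint lever between -0.005 and 0.005 m/s and distance of each of steel_bowl, spice_jar, peeler, mug, tin from where it was at the start of the episode below 0.02 m); the robot touches nothing.
It fails at once if the lever ran past the third notch (over 0.064) (value of joint lever above 0.064 m).
It fails at once if the lever was pinched (fingers pressing on two opposite faces) ((contact force between the fingers and lever_c1 above 0.5 N and contact force between the fingers and lever_c2 above 0.5 N) or (contact force between the fingers and lever_c3 above 0.5 N and contact force between the fingers and lever_c4 above 0.5 N)).
It fails at once if a bystander was moved, lifted or tipped (distance of any of steel_bowl, spice_jar, peeler, mug, tin from where it was at the start of the episode above 0.03 m or angle between any of steel_bowl, spice_jar, mug, tin's own z axis and vertical above 0.4 rad).
It also fails if it takes over 61 s, if anything falls off the work surface, if the arm or the gripper's body presses on something with over 40 N, if the wrist force passes 120 N, or if a joint passes its speed limit or range.

ROBOT

A 7-joint arm with a two-finger parallel gripper is mounted at the origin on a cart in front of the work surface, level with it; the furniture and walls round the work are solid. World frame = base frame: x ahead of the robot, y to its left, z up, the work surface at z = 0. Lengths are in m, angles in rad, forces in N, time in s.
With the tool pointing down it reaches from about 0.425 to 0.925 m from the base axis. Payload 6.8 kg.
Tool frame: the origin (TCP) lies on the centre line of the jaws, within the pads' length; the fingertips stand 25 mm ahead of it and the grasp point (between the pads) lies 6 mm ahead of it; z points along the fingers, y is the line along which they close (so a half turn about z gives the same grasp; the last joint's range is limited). The gripper opens to 85 mm and grips with 20 to 120 N. Pads are 22 mm wide; open, the fingers measure 114 mm over their backs; the gripper's body (76 mm by 85 mm) begins 54 mm behind the grasp point. The pads swing forward as they close: fully open they stand 13 mm farther back than shut.
Start: joints at [1.117, 0.477, 0.022, 1.555, -0.011, 1.109, -0.083], TCP at [0.229, -0.635, 0.224] pointing down, gripper open.
Joint ranges: [-2.96, 2.96], [-0.34, 2.1], [-1.41, 1.46], [0.24, 2.44], [-1.37, 4.51], [0.17, 1.92], [-2.96, 2.96]. Speed limits (rad/s): [2.39, 2.39, 3.14, 3.14, 3.14, 3.14, 3.14].

INTERFACE

Orientations are given as a rotation vector (axis times angle).
In Python, from bench import telemetry, grab_frame, job gives the robot as it stands.
- The arm moves only by the tool apply_moves, never from a script. Its argument "rows" is a list of rows, each a list of 2 entries, a list of its own where there are three numbers: the shift along the tool's x, y, z each as a share of 250 mm, from -1 to 1, then the turn, a rotation vector about the tool's x, y, z each as a share of pi rad, from -1 to 1. A call has 1 to 10 rows; each row is the pose to reach, as a shift and turn from the pose commanded when the call began, along the tool's axes at that moment, turning the shorter way round; what a row does not reach only later rows make up. A row lasts 1/8 s, in which the tool goes at most 62.5 mm and 10.7 degrees, less where a joint would pass 70% of its speed; a pose out of reach is approached as far as the arm can. A call with a number of a shift or a turn outside -1 to 1 is refused whole. A call with a gripper value outside its range is refused whole. "jaw" is the gripper's target within -1 to 1 (fully open at 1, half-way at 0, shut at -1), set as the call begins (left out, the last holds). The fingers move at their own pace and stop on an object; "newtons" is the grip in N (left out, the last holds). Time passes only in rows, so rows that repeat a pose let the fingers close. It gives the time, the measured TCP pose, the force, the opening and the grip force at its end, in the units of the state.
- telemetry.get_obs(): the state, without advancing time (a new reading comes with each control period).
- grab_frame(name): name is "scene" or "top" or "wrist"; returns a dict with "frame" (480x640x3 uint8, red, green, blue), "vertical_fov" (degrees; the focal length in pixels is half the picture's height over the tangent of half this angle, whatever the lens; pixels are square), "cx", "cy" (the principal point, pixels), "origin" and "attitude" of the camera in the world. Camera axes: x right, y up, looking along -z (the intrinsics and any distortion apply to the point x, -y, -z); pixel columns grow to the right and rows downward; lengths in m; the calibration is good to about 2 mm. A picture is of the moment at which its call begins. There is no depth.
- job.hand_in(): hands the job in; it is judged then, once.
The state is a dict: "clock": time; "joints": joint angles; "qvel": joint speeds; "tau": joint torques, N m; "tcp_pos": TCP position; "orientation": TCP orientation; "contact_force": force on the tool from outside, world axes, zero at the start; "moment": the same for the moment, N m; "grip_width": finger opening in m; "gripper_force": force on a finger pad.
Only numpy, scipy, OpenCV 4.12 (cv2) and the standard library are available. Lean on these libraries where they do the work, as an engineer would, in place of code of your own. Each camera call takes 0.05 s, during which the arm holds its last target. There are 200 camera calls.

## Working session

There is one attempt and no reset: what is moved stays moved. The work goes in short steps, Python scripts to look and compute and a tool call to move; the robot and the scene stay as the last step left them, time stands still between calls to the robot, and variables do not carry over. Pictures are saved under pics/ and viewed, at most 10 in all, crops included, and the job is handed in when it is done.

Besides the shell and the picture viewer there is one more tool, called after "Emit:" as a command line: name --argument value ..., lists and objects as JSON in quotes. apply_moves: Moves the arm, as the interface text tells. Its arguments: {"type":"object","properties":{"rows":{"type":"array"},"jaw":{"type":"number"},"newtons":{"type":"number"}},"required":["rows"]}

```bash
mkdir -p pics; cat > h.py <<'E'
import numpy as np, cv2
from bench import telemetry, grab_frame, job
def grab(n,f=None):
    d=grab_frame(n)
    if f: cv2.imwrite('pics/'+f,cv2.cvtColor(d['frame'],cv2.COLOR_RGB2BGR))
    return d
E
python3 - <<'E'
from h import *
for n in('scene','top'):
    d=grab(n,n+'1.png'); print({k:v for k,v in d.items() if k!='frame'})
print(telemetry.get_obs())
E
```

```text
{'vertical_fov': 56.696585948156965, 'cx': 320.5723120659325, 'cy': 244.4864513757887, 'origin': array([-0.02122553,  0.51835801,  0.92616636]), 'attitude': array([ 0.35675064, -0.861804  , -2.26488148])}
{'vertical_fov': 46.26978909136191, 'cx': 324.88825577875525, 'cy': 235.32610818831617, 'origin': array([ 0.41841676, -0.04656843,  1.33029346]), 'attitude': array([ 0.06417288, -0.06165151, -1.55830416])}
{'clock': 0.1, 'joints': array([ 1.11690576,  0.47769399,  0.02233819,  1.55632001, -0.01149995,
        1.10932642, -0.08310124]), 'qvel': array([ 4.36841617e-05, -2.56727620e-03, -9.88789948e-04, -3.23558895e-03,
        3.80720596e-04, -3.38736748e-04,  5.15652523e-04]), 'tau': array([ 3.63999534e-03, -5.97761607e+01,  1.61357805e+00, -2.81953704e+01,
        1.28449628e-02,  5.10690981e-03,  1.02403408e-06]), 'tcp_pos': array([ 0.22859524, -0.63454296,  0.22325234]), 'orientation': array([-3.09319936e+00, -5.40229801e-01,  6.13846617e-04]), 'contact_force': array([-0.05662414,  0.5628859 ,  0.52443576]), 'moment': array([ 0.00992506,  0.0395531 , -0.0193561 ]), 'gripper_force': 0.0, 'grip_width': 0.08570050477104511}
```

View pics/top1.png

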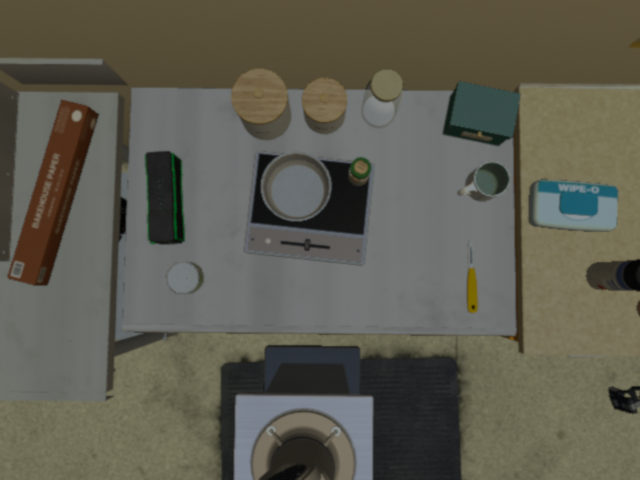

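View pics/scene1.png

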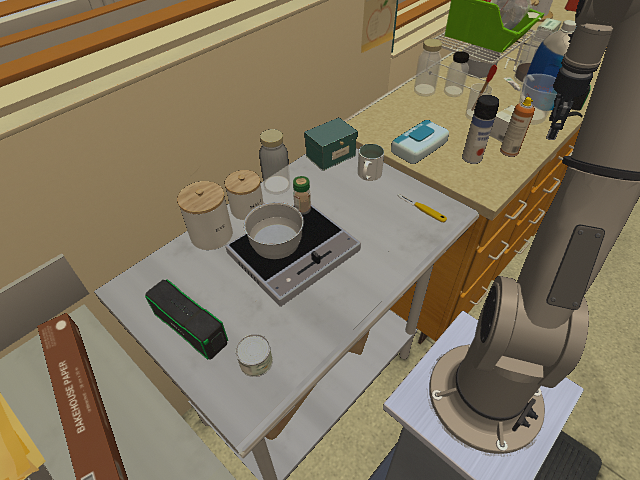

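The top view shows the warmer's strip with front corners near (245,255) and (363,263), the lever near (307,244) and the lamp near (268,240). I'll cast rays and zoom in on it.

```bash
cat >> h.py <<'E'
from scipy.spatial.transform import Rotation as R
def ray(d,u,v,z):
    f=240/np.tan(np.radians(d['vertical_fov'])/2)
    r=R.from_rotvec(d['attitude']).apply([(u-d['cx'])/f,-(v-d['cy'])/f,-1]); o=d['origin']
    return o+r*(z-o[2])/r[2]
E
python3 - <<'E'
from h import *
d=grab('top'); c=cv2.cvtColor(d['frame'],cv2.COLOR_RGB2BGR)[220:275,235:380]
cv2.imwrite('pics/c1.png',cv2.resize(c,None,fx=5,fy=5,interpolation=cv2.INTER_CUBIC))
e=grab('scene'); c=cv2.cvtColor(e['frame'],cv2.COLOR_RGB2BGR)[215:310,215:370]
cv2.imwrite('pics/c2.png',cv2.resize(c,None,fx=5,fy=5,interpolation=cv2.INTER_CUBIC))
for n,u,v,z in [('fl',245,254,.042),('fr',363,263,.042),('lamp',268,240,.044),('lev',307,244,.071),('peeler',472,290,.01),('tin',184,277,.058)]: print(n,ray(d,u,v,z).round(3))
E
```

```text
fl [0.477 0.139 0.042]
fr [ 0.459 -0.132  0.042]
lamp [0.51  0.087 0.044]
lev [ 0.5   -0.004  0.071]
peeler [ 0.4   -0.389  0.01 ]
tin [0.423 0.273 0.058]
```

View pics/c1.png

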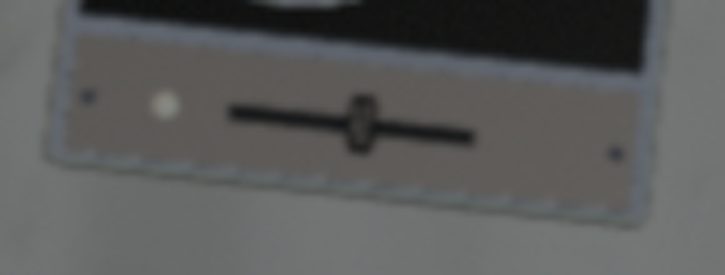

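View pics/c2.png

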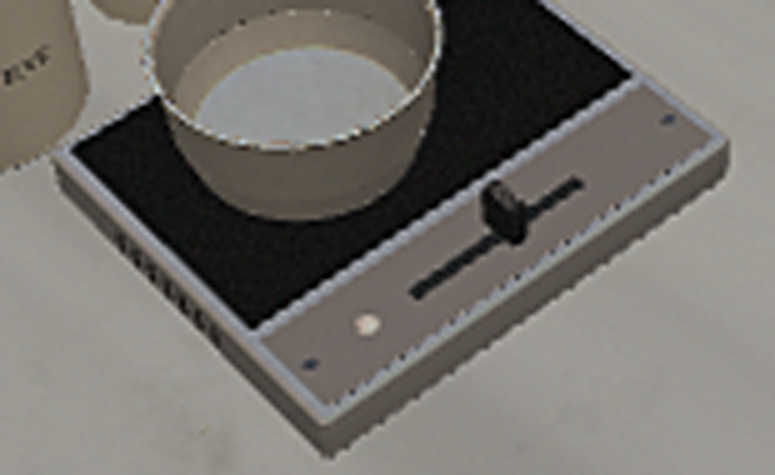

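The crops show the slot from (281,242) to (330,248) in the top image, the lever at (307,245), the lamp at (268,241) and screws at (252.6,239) and (358,250.6). In the scene view the lever top is at about (313.5,252).

```bash
python3 - <<'E'
from h import *
d=grab('top')
t=lambda x,y,z: ray(d,235+(x+.5)/5-.5,220+(y+.5)/5-.5,z)
s1,s2,a,b,l=t(230,112,.042),t(475,138,.042),t(88,96,.042),t(615,153,.042),t(165,105,.045)
c=((s1+s2)/2+(a+b)/2)/2
y=a-b; yaw=np.arctan2(-y[0],y[1]); Y=np.array([-np.sin(yaw),np.cos(yaw),0]);X=np.array([Y[1],-Y[0],0])
print('slotc',c.round(4),'yaw',yaw,'slotlen',np.linalg.norm(s1-s2),'lamp',(l-c)@Y,(l-c)@X)
lv=t(361,125,.071)
print('lever',lv.round(4),'q',(lv-c)@Y+.045,(lv-c)@X)
e=grab('scene'); le=ray(e,215+491/5,215+187/5,.071); print('scene lev',le,(le-c)@Y+.045,(le-c)@X)
for a_ in ((410,293),(583,182),(368,324)):
  p=ray(e,215+a_[0]/5,215+a_[1]/5,.042);print(((p-c)@Y).round(4),((p-c)@X).round(4))
o=telemetry.get_obs();T=R.from_rotvec(o['orientation']).as_matrix();print(T)
# target: tool y axis along warmer x; start at right of lever off position
for q in(-.08,.054,.11):
  print(q,(c+Y*(q-.045)).round(4))
E
```

```text
slotc [0.5002 0.0016 0.042 ] yaw -0.09635271264837435 slotlen 0.11327135951467356 lamp 0.0861078572381983 -0.0003961915348288598
lever [ 0.4983 -0.0036  0.071 ] q 0.0396442179829876 -0.0014045340898303862
scene lev [ 0.50675192 -0.00464048  0.071     ] 0.0393920074111803 0.0071195072420351035
0.0553 0.0006
-0.0597 -0.0033
0.0834 -0.0005
[[ 9.40796195e-01  3.38972674e-01 -2.13202214e-04]
 [ 3.38972740e-01 -9.40796030e-01  5.58004671e-04]
 [-1.14314615e-05 -5.97238411e-04 -9.99999822e-01]]
-0.08 [ 0.4882 -0.1228  0.042 ]
0.054 [0.5011 0.0106 0.042 ]
0.11 [0.5065 0.0663 0.042 ]
```

Emit:
apply_moves --rows '[[[0.2, -0.2, 0], [0, 0, -0.04]], [[0.4, -0.4, 0], [0, 0, -0.08]], [[0.6, -0.6, 0], [0, 0, -0.12]], [[0.84, -0.79, 0], [0, 0, -0.18]], [[0.84, -0.79, 0], [0, 0, -0.18]], [[0.84, -0.79, 0], [0, 0, -0.18]], [[0.84, -0.79, 0], [0, 0, -0.18]]]' --jaw -1 --newtons 60

```text
clock: 1.18
tcp_pos: [0.359, -0.3788, 0.2242]
orientation: [2.821, 1.381, -0.001]
contact_force: [-0.6, -0.6, 0.4]
grip_width: -0.0001
gripper_force: 0.0
```

```bash
cat >> h.py <<'E'
C=np.array([.5002,.0016]);yaw=-.0964
Y=np.array([-np.sin(yaw),np.cos(yaw),0]);X=np.array([Y[1],-Y[0],0])
def to(q,lat,z):
    "shift/turn shares to put the TCP at lever coordinate q, offset lat across the slot, height z, tool x along +Y"
    o=telemetry.get_obs();T=R.from_rotvec(o['orientation']);p=o['tcp_pos']
    t=np.r_[C,z]+Y*(q-.045)+X*lat
    G=R.from_matrix(np.c_[Y,X,[0,0,-1]])
    print('clock',o['clock'],'q,lat,z',((p-np.r_[C,0])@Y+.045).round(4),((p-np.r_[C,0])@X).round(4),p[2].round(4),'F',(o['contact_force']@Y).round(2),o['contact_force'].round(1),'w',o['grip_width'].round(4))
    print('shift',(T.inv().apply(t-p)/.25).round(3),'turn',((T.inv()*G).as_rotvec()/np.pi).round(4))
E
python3 -c "
from h import *
print(np.linalg.det(np.c_[Y,X,[0,0,-1]]));to(-.06,0,.16)
d=grab('top');print(ray(d,296,221,.119))"
```

```text
1.0Traceback (most recent call last):
  File "<string>", line 3, in <module>
    print(np.linalg.det(np.c_[Y,X,[0,0,-1]]));to(-.06,0,.16)
                                              ~~^^^^^^^^^^^^
  File "h.py", line 19, in to
    print('clock',o['clock'],'q,lat,z',((p-np.r_[C,0])@Y+.045).round(4),((p-np.r_[C,0])@X).round(4),p[2].round(4),'F',(o['contact_force']@Y).round(2),o['contact_force'].round(1),'w',o['grip_width'].round(4))
                                                                                                                                                                                      ^^^^^^^^^^^^^^^^^^^^^
AttributeError: 'float' object has no attribute 'round'
```

```bash
sed -i "s/o\['grip_width'\].round(4)/round(o['grip_width'],4)/" h.py
python3 -c "
from h import *
to(.09,0,.2)
d=grab('top');print(ray(d,296,221,.119))"
```

```text
clock 1.175 q,lat,z -0.3472 -0.1039 0.2242 F -0.66 [-0.6 -0.6  0.4] w -0.0001
shift [ 1.7   -0.583  0.096] turn [ 0.      0.0002 -0.1795]
[0.54623165 0.01893278 0.119     ]
```

Emit:
apply_moves --rows '[[[0.25, -0.08, 0], [0, 0, -0.05]], [[0.5, -0.17, 0], [0, 0, -0.1]], [[0.75, -0.27, 0], [0, 0, -0.15]], [[1, -0.34, 0], [0, 0, -0.18]], [[1, -0.34, 0], [0, 0, -0.18]], [[1, -0.34, 0], [0, 0, -0.18]]]'

```text
clock: 1.98
tcp_pos: [0.4456, -0.1291, 0.224]
orientation: [2.324, 2.114, -0.0]
contact_force: [-0.2, 0.0, 0.0]
grip_width: 0.0002
gripper_force: 0.0
```

```bash
python3 -c "
from h import *
to(.09,-.004,.17)"
```

```text
clock 1.975 q,lat,z -0.0903 -0.0418 0.224 F 0.02 [-0.2  0.   0. ] w 0.0002
shift [0.721 0.152 0.216] turn [-0.      0.      0.0005]
```

Emit:
apply_moves --rows '[[[0.25, 0.05, 0.05], [0, 0, 0]], [[0.5, 0.1, 0.1], [0, 0, 0]], [[0.72, 0.15, 0.2], [0, 0, 0]], [[0.72, 0.15, 0.22], [0, 0, 0]], [[0.72, 0.15, 0.22], [0, 0, 0]], [[0.72, 0.15, 0.22], [0, 0, 0]]]'

```text
clock: 2.72
tcp_pos: [0.4998, 0.0443, 0.1693]
orientation: [2.327, 2.109, -0.001]
contact_force: [-0.2, -1.0, 0.6]
grip_width: -0.0003
gripper_force: 0.0
```

```bash
python3 -c "
from h import *
to(.09,-.004,.083)
d=grab('wrist','w1.png');print(d['origin'],d['attitude'])
grab('scene','s2.png')"
```

```text
clock 2.725 q,lat,z 0.0875 -0.0045 0.1693 F -1.04 [-0.2 -1.   0.6] w -0.0003
shift [0.011 0.002 0.345] turn [ 0.0001  0.0004 -0.0007]
[0.50546131 0.11023063 0.31942242] [-0.26603988  0.01442395 -0.09892762]
```

View pics/w1.png

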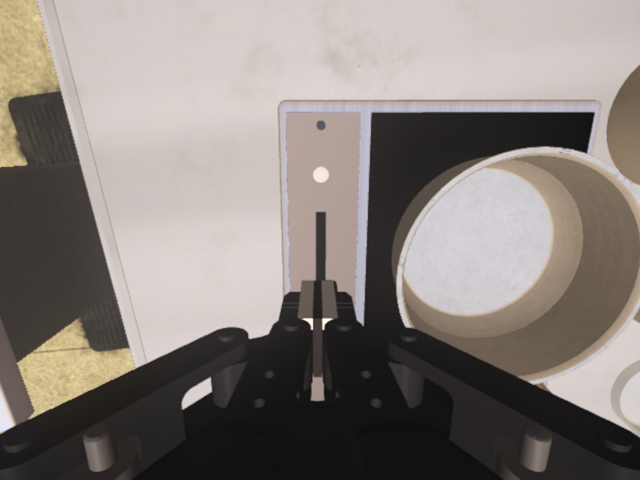

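The wrist view shows the shut fingers lined up over the slot, near (318,300), with the lamp at (321,174) and the bowl rim to the right at about (400,260). I'll lower them slightly in front of the slot line, to keep clear of the bowl.

Emit:
apply_moves --rows '[[[0.01, -0.01, 0.1], [0, 0, 0]], [[0.01, -0.01, 0.2], [0, 0, 0]], [[0.01, -0.01, 0.27], [0, 0, 0]], [[0.01, -0.01, 0.3], [0, 0, 0]], [[0.01, -0.01, 0.325], [0, 0, 0]], [[0.01, -0.01, 0.335], [0, 0, 0]], [[0.01, -0.01, 0.335], [0, 0, 0]]]'

```text
clock: 3.7
tcp_pos: [0.4977, 0.05, 0.0856]
orientation: [2.323, 2.114, 0.001]
contact_force: [-0.3, -0.3, 0.2]
grip_width: 0.0005
gripper_force: 0.0
```

```bash
python3 -c "
from h import *
to(.017,-.006,.085)
d=grab('scene');c=cv2.cvtColor(d['frame'],cv2.COLOR_RGB2BGR)[170:330,200:400]
cv2.imwrite('pics/s3.png',cv2.resize(c,None,fx=3.5,fy=3.5,interpolation=cv2.INTER_CUBIC))"
```

```text
clock 3.7 q,lat,z 0.093 -0.0072 0.0856 F -0.33 [-0.3 -0.3  0.2] w 0.0005
shift [-0.304  0.004  0.002] turn [ 0.0002 -0.      0.0008]
```

View pics/s3.png

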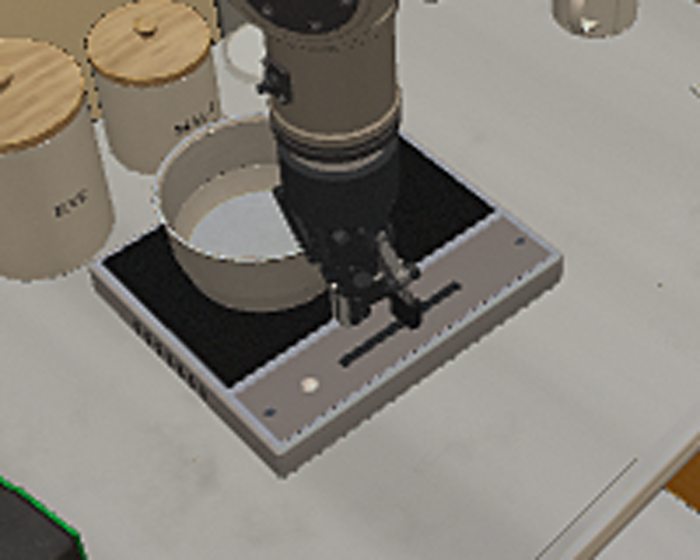

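The fingers are down left of the lever, with the tips around (345,315) in the crop. Next I push right to the stop.

Emit:
apply_moves --rows '[[[-0.06, 0.004, 0], [0, 0, 0]], [[-0.12, 0.004, 0], [0, 0, 0]], [[-0.15, 0.004, 0], [0, 0, 0]], [[-0.18, 0.004, 0], [0, 0, 0]], [[-0.2, 0.004, 0], [0, 0, 0]], [[-0.22, 0.004, 0], [0, 0, 0]], [[-0.24, 0.004, 0], [0, 0, 0]], [[-0.26, 0.004, 0], [0, 0, 0]], [[-0.28, 0.004, 0], [0, 0, 0]], [[-0.28, 0.004, 0], [0, 0, 0]]]'

```text
clock: 5.0
tcp_pos: [0.4918, -0.0203, 0.0853]
orientation: [2.324, 2.114, -0.0]
contact_force: [0.5, 0.1, 0.0]
grip_width: 0.0001
gripper_force: 0.0
```

```bash
python3 -c "
from h import *
to(.017,-.006,.085)"
```

```text
clock 5.0 q,lat,z 0.0224 -0.0063 0.0853 F 0.18 [0.5 0.1 0. ] w 0.0001
shift [-0.022  0.001  0.001] turn [-0.      0.0001  0.0005]
```

Emit:
apply_moves --rows '[[[-0.008, 0, 0], [0, 0, 0]], [[-0.016, 0, 0], [0, 0, 0]], [[-0.024, 0, 0], [0, 0, 0]], [[-0.024, 0, 0], [0, 0, 0]]]'

```text
clock: 5.5
tcp_pos: [0.4913, -0.0259, 0.0854]
orientation: [2.324, 2.114, -0.0]
contact_force: [0.1, -0.2, 1.0]
grip_width: 0.0003
gripper_force: 0.0
```

Emit:
apply_moves --rows '[[[-0.006, 0, 0], [0, 0, 0]], [[-0.012, 0, 0], [0, 0, 0]], [[-0.012, 0, 0], [0, 0, 0]]]'

```text
clock: 5.88
tcp_pos: [0.491, -0.029, 0.0853]
orientation: [2.324, 2.114, -0.0]
contact_force: [-0.6, 0.4, -0.5]
grip_width: -0.0004
gripper_force: 0.0
```

```bash
python3 -c "
from h import *
to(.017,-.006,.085)
d=grab('top');c=cv2.cvtColor(d['frame'],cv2.COLOR_RGB2BGR)[200:280,235:380]
d=grab('scene');e=cv2.cvtColor(d['frame'],cv2.COLOR_RGB2BGR)[215:295,250:395]
cv2.imwrite('pics/s4.png',np.vstack([cv2.resize(k,None,fx=3.6,fy=3.6,interpolation=cv2.INTER_CUBIC) for k in (c,e)]))"
```

```text
clock 5.875 q,lat,z 0.0137 -0.0062 0.0853 F 0.33 [-0.6  0.4 -0.5] w -0.0004
shift [0.013 0.001 0.001] turn [-0.      0.      0.0007]
```

View pics/s4.png

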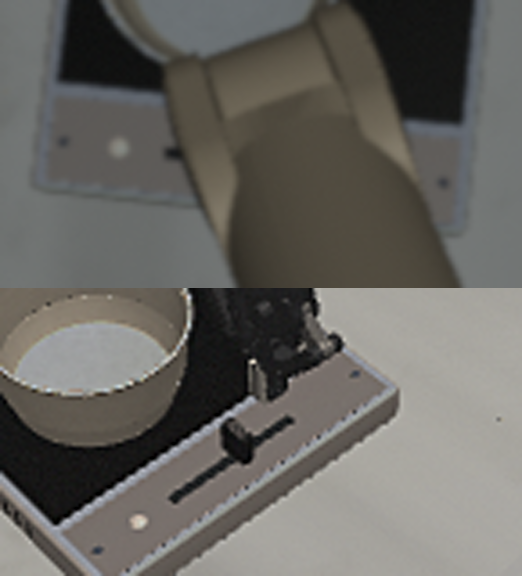

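The lower half shows the lever still at its starting place (238,440) and the fingers to the right of it, tip near (265,398). They passed over the lever, so I need the true tip height.

```bash
python3 -c "
from h import *
d=grab('scene')
u,v=250+268/3.6,215+(402-288)/3.6
for z in (.04,.05,.06,.07,.08,.09): print(z,ray(d,u,v,z).round(3))
u,v=250+238/3.6,215+(422-288)/3.6
print('lever',ray(d,u,v,.071), 0*u)
"
```

```text
0.04 [ 0.518 -0.058  0.04 ]
0.05 [ 0.512 -0.052  0.05 ]
0.06 [ 0.505 -0.045  0.06 ]
0.07 [ 0.499 -0.039  0.07 ]
0.08 [ 0.493 -0.032  0.08 ]
0.09 [ 0.487 -0.026  0.09 ]
lever [ 0.50167238 -0.01006005  0.071     ] 0.0
```

The tips are only about 10 mm ahead of the TCP (z≈0.076), so they cleared the lever's 0.071 top. I'll go up, back left, and down lower.

Emit:
apply_moves --rows '[[[0, -0.015, -0.1], [0, 0, 0]], [[0.1, -0.015, -0.1], [0, 0, 0]], [[0.2, -0.015, -0.1], [0, 0, 0]], [[0.25, -0.015, -0.1], [0, 0, 0]], [[0.25, -0.015, -0.02], [0, 0, 0]], [[0.25, -0.015, 0.03], [0, 0, 0]], [[0.25, -0.015, 0.05], [0, 0, 0]], [[0.25, -0.015, 0.07], [0, 0, 0]], [[0.25, -0.015, 0.07], [0, 0, 0]]]'

```text
clock: 7.15
tcp_pos: [0.4931, 0.0336, 0.0677]
orientation: [-2.324, -2.114, 0.0]
contact_force: [-0.3, 0.1, 0.2]
grip_width: -0.0001
gripper_force: 0.0
```

```bash
python3 -c "
from h import *
to(.04,-.01,.068)
d=grab('scene');c=cv2.cvtColor(d['frame'],cv2.COLOR_RGB2BGR)[190:300,240:390]
cv2.imwrite('pics/s5.png',cv2.resize(c,None,fx=5,fy=5,interpolation=cv2.INTER_CUBIC))"
```

```text
clock 7.15 q,lat,z 0.0762 -0.0102 0.0677 F 0.09 [-0.3  0.1  0.2] w -0.0001
shift [-0.145  0.    -0.001] turn [-0.0001  0.      0.0007]
```

View pics/s5.png

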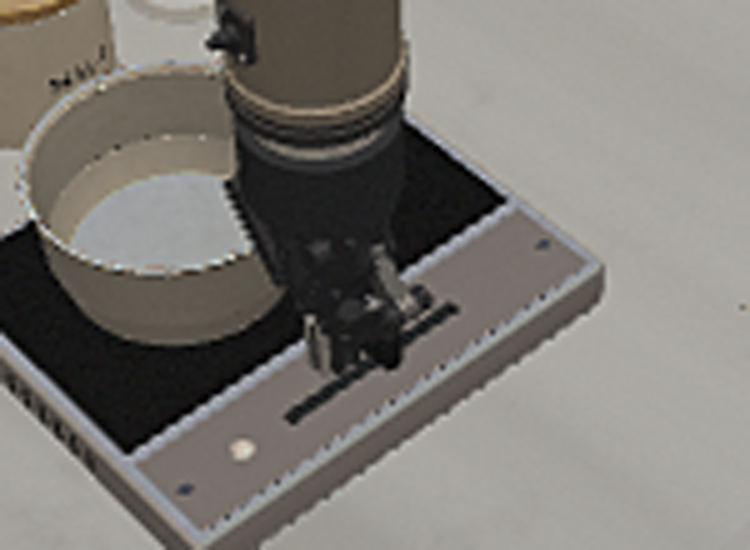

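The tips are now lower, around (340,370) in the crop, left of the lever at (388,350) and clear of the bowl. I push right and feel for contact.

Emit:
apply_moves --rows '[[[-0.04, 0, 0], [0, 0, 0]], [[-0.07, 0, 0], [0, 0, 0]], [[-0.085, 0, 0], [0, 0, 0]], [[-0.1, 0, 0], [0, 0, 0]], [[-0.11, 0, 0], [0, 0, 0]]]'

```text
clock: 7.82
tcp_pos: [0.4906, 0.0062, 0.0679]
orientation: [2.323, 2.114, 0.0]
contact_force: [0.2, -0.4, -0.2]
grip_width: -0.0002
gripper_force: 0.0
```

Emit:
apply_moves --rows '[[[-0.008, 0, 0], [0, 0, 0]], [[-0.016, 0, 0], [0, 0, 0]]]'

```text
clock: 8.07
tcp_pos: [0.4902, 0.0025, 0.0678]
orientation: [-2.323, -2.115, -0.0]
contact_force: [-0.2, -0.0, -0.5]
grip_width: -0.0001
gripper_force: 0.0
```

Emit:
apply_moves --rows '[[[-0.008, 0, 0], [0, 0, 0]], [[-0.016, 0, 0], [0, 0, 0]]]'

```text
clock: 8.32
tcp_pos: [0.4898, -0.0016, 0.0679]
orientation: [2.323, 2.115, 0.0]
contact_force: [0.4, -0.1, -0.0]
grip_width: 0.0003
gripper_force: 0.0
```

```bash
python3 -c "
from h import *
to(.04,-.01,.068)
d=grab('scene');c=cv2.cvtColor(d['frame'],cv2.COLOR_RGB2BGR)[215:295,260:370]
e=grab('wrist');e=cv2.cvtColor(e['frame'],cv2.COLOR_RGB2BGR)[240:430,220:420]
c=cv2.resize(c,(560,407),interpolation=cv2.INTER_CUBIC)
e=cv2.resize(e,(238,226))
m=np.zeros((407,798,3),np.uint8);m[:,:560]=c;m[:226,560:]=e
cv2.imwrite('pics/s6.png',m)"
```

```text
clock 8.325 q,lat,z 0.0408 -0.01 0.0679 F -0.09 [ 0.4 -0.1 -0. ] w 0.0003
shift [-0.003  0.    -0.001] turn [ 0.     -0.      0.0008]
```

View pics/s6.png

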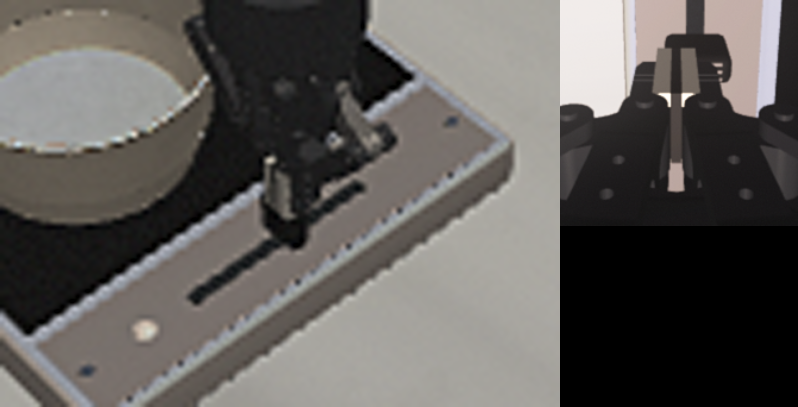

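The scene crop shows the lever foot still near (297,240), unmoved. The wrist inset shows the lever (700,45–80) sticking out on the left side of the finger tips, so the tips are still above it. I'll compute the tip depth from the wrist view.

```bash
python3 -c "
from h import *
d=grab('wrist');print(d['vertical_fov'],d['cx'],d['cy'])
o=telemetry.get_obs();T=R.from_rotvec(o['orientation']);p=o['tcp_pos']
for u,v in((305,281),(335,281),(300,318),(337,318),(318,300)):
  for z in(.06,.07,.08,.09): print(u,v,'tipz-tcpz',round(z-p[2],3),(T.inv().apply(ray(d,u,v,z)-p)).round(4))
# lever top left/right edges in the wrist view: (665..730,33..) inset
for x,y in((668,35),(727,35),(727,80)):
  print('lev',T.inv().apply(ray(d,220+(x-560)/1.19,240+y/1.19,.071)-p).round(4))
"
```

```text
67.93512822047597 317.1472464204152 239.16743149358453
305 281 tipz-tcpz -0.008 [ 0.0024 -0.007   0.0078]
305 281 tipz-tcpz 0.002 [ 0.0064 -0.0066 -0.0022]
305 281 tipz-tcpz 0.012 [ 0.0104 -0.0062 -0.0122]
305 281 tipz-tcpz 0.022 [ 0.0144 -0.0058 -0.0222]
335 281 tipz-tcpz -0.008 [0.0023 0.0073 0.0078]
335 281 tipz-tcpz 0.002 [ 0.0064  0.0068 -0.0022]
335 281 tipz-tcpz 0.012 [ 0.0104  0.0063 -0.0122]
335 281 tipz-tcpz 0.022 [ 0.0144  0.0057 -0.0222]
300 318 tipz-tcpz -0.008 [-0.017  -0.0096  0.0078]
300 318 tipz-tcpz 0.002 [-0.0118 -0.009  -0.0022]
300 318 tipz-tcpz 0.012 [-0.0065 -0.0085 -0.0122]
300 318 tipz-tcpz 0.022 [-0.0013 -0.0079 -0.0222]
337 318 tipz-tcpz -0.008 [-0.017   0.0085  0.0078]
337 318 tipz-tcpz 0.002 [-0.0118  0.0079 -0.0022]
337 318 tipz-tcpz 0.012 [-0.0065  0.0073 -0.0122]
337 318 tipz-tcpz 0.022 [-0.0013  0.0067 -0.0222]
318 300 tipz-tcpz -0.008 [-0.0074 -0.0008  0.0078]
318 300 tipz-tcpz 0.002 [-0.0028 -0.0008 -0.0022]
318 300 tipz-tcpz 0.012 [ 0.0018 -0.0008 -0.0122]
318 300 tipz-tcpz 0.022 [ 0.0065 -0.0008 -0.0222]
lev [ 0.0122 -0.004  -0.0032]
lev [ 0.0122  0.0177 -0.0032]
lev [-0.0059  0.0183 -0.0032]
```

Emit:
apply_moves --rows '[[[0, 0, -0.06], [0, 0, 0]], [[0.08, -0.01, -0.06], [0, 0, 0]], [[0.16, -0.01, -0.06], [0, 0, 0]], [[0.16, -0.01, -0.02], [0, 0, 0]], [[0.16, -0.01, 0], [0, 0, 0]], [[0.16, -0.01, 0.02], [0, 0, 0]], [[0.16, -0.01, 0.03], [0, 0, 0]], [[0.16, -0.01, 0.03], [0, 0, 0]]]'

```text
clock: 9.48
tcp_pos: [0.4909, 0.0382, 0.0601]
orientation: [-2.324, -2.114, 0.001]
contact_force: [-0.3, 0.1, 0.5]
grip_width: -0.0002
gripper_force: 0.0
```

Emit:
apply_moves --rows '[[[0, 0, 0.008], [0, 0, 0]], [[0, 0, 0.016], [0, 0, 0]], [[0, 0, 0.016], [0, 0, 0]]]'

```text
clock: 9.85
tcp_pos: [0.491, 0.0385, 0.0562]
orientation: [-2.323, -2.115, 0.0]
contact_force: [0.7, -0.8, -0.6]
grip_width: 0.0
gripper_force: 0.0
```

No strip contact at TCP z=0.056, so the tips are less than 14 mm ahead. I push right at this height.

Emit:
apply_moves --rows '[[[-0.04, 0, 0], [0, 0, 0]], [[-0.07, 0, 0], [0, 0, 0]], [[-0.09, 0, 0], [0, 0, 0]], [[-0.1, 0, 0], [0, 0, 0]], [[-0.108, 0, 0], [0, 0, 0]], [[-0.116, 0, 0], [0, 0, 0]]]'

```text
clock: 10.6
tcp_pos: [0.4884, 0.0099, 0.0563]
orientation: [-2.323, -2.115, -0.0]
contact_force: [-0.2, 1.3, -0.1]
grip_width: -0.0002
gripper_force: 0.4
```

Emit:
apply_moves --rows '[[[-0.008, 0, 0], [0, 0, 0]], [[-0.016, 0, 0], [0, 0, 0]]]'

```text
clock: 10.85
tcp_pos: [0.4881, 0.0063, 0.0564]
orientation: [-2.323, -2.115, -0.001]
contact_force: [-0.5, 4.0, -0.9]
grip_width: -0.0001
gripper_force: 2.0
```

Contact, 4 N. I keep going right.

Emit:
apply_moves --rows '[[[-0.01, 0, 0], [0, 0, 0]], [[-0.02, 0, 0], [0, 0, 0]], [[-0.03, 0, 0], [0, 0, 0]], [[-0.04, 0, 0], [0, 0, 0]]]'

```text
clock: 11.35
tcp_pos: [0.4871, -0.0032, 0.0564]
orientation: [-2.322, -2.116, -0.002]
contact_force: [0.1, 3.4, 0.2]
grip_width: 0.0002
gripper_force: 1.6
```

Emit:
apply_moves --rows '[[[-0.01, 0, 0], [0, 0, 0]], [[-0.02, 0, 0], [0, 0, 0]], [[-0.03, 0, 0], [0, 0, 0]]]'

```text
clock: 11.72
tcp_pos: [0.4863, -0.0116, 0.0564]
orientation: [-2.323, -2.114, -0.001]
contact_force: [0.4, 3.4, 0.1]
grip_width: 0.0001
gripper_force: 2.5
```

Emit:
apply_moves --rows '[[[-0.01, 0, 0], [0, 0, 0]], [[-0.02, 0, 0], [0, 0, 0]], [[-0.03, 0, 0], [0, 0, 0]]]'

```text
clock: 12.1
tcp_pos: [0.4857, -0.0177, 0.0564]
orientation: [-2.321, -2.115, -0.003]
contact_force: [-1.5, 8.5, 0.5]
grip_width: -0.0001
gripper_force: 4.7
```

Emit:
apply_moves --rows '[[[-0.01, 0, 0], [0, 0, 0]], [[-0.02, 0, 0], [0, 0, 0]]]'

```text
clock: 12.35
tcp_pos: [0.485, -0.0243, 0.0563]
orientation: [-2.323, -2.115, 0.0]
contact_force: [-0.8, 1.0, -0.7]
grip_width: 0.0001
gripper_force: 0.7
```

Emit:
apply_moves --rows '[[[-0.008, 0, 0], [0, 0, 0]], [[-0.016, 0, 0], [0, 0, 0]]]'

```text
clock: 12.6
tcp_pos: [0.4848, -0.0266, 0.0564]
orientation: [-2.322, -2.115, -0.003]
contact_force: [0.0, 10.7, -0.2]
grip_width: 0.0001
gripper_force: 5.5
```

Emit:
apply_moves --rows '[[[-0.008, 0, 0], [0, 0, 0]], [[-0.016, 0, 0], [0, 0, 0]]]'

```text
clock: 12.85
tcp_pos: [0.4849, -0.0271, 0.0565]
orientation: [-2.317, -2.116, -0.008]
contact_force: [-0.7, 19.7, -0.6]
grip_width: -0.0
gripper_force: 9.8
```

```bash
python3 -c "
from h import *
to(.017,-.01,.056)"
```

```text
clock 12.85 q,lat,z 0.015 -0.0125 0.0565 F 19.52 [-0.7 19.7 -0.6] w -0.0
shift [0.008 0.01  0.002] turn [ 0.0004 -0.002   0.0019]
```

The lever is at the off stop: 20 N, stalled at TCP q 0.015, 35 mm after first contact. I back off, hop over, and come down on the right side.

Emit:
apply_moves --rows '[[[0.04, 0, 0], [0, 0, 0]], [[0.06, 0, -0.05], [0, 0, 0]], [[0.06, 0, -0.2], [0, 0, 0]], [[-0.05, 0, -0.2], [0, 0, 0]], [[-0.15, 0, -0.2], [0, 0, 0]], [[-0.22, 0, -0.2], [0, 0, 0]], [[-0.22, 0.005, -0.1], [0, 0, 0]], [[-0.22, 0.005, -0.03], [0, 0, 0]], [[-0.22, 0.005, 0], [0, 0, 0]], [[-0.22, 0.005, 0], [0, 0, 0]]]'

```text
clock: 14.1
tcp_pos: [0.4802, -0.0868, 0.0561]
orientation: [-2.322, -2.115, 0.001]
contact_force: [0.2, -0.0, 0.6]
grip_width: -0.0002
gripper_force: 0.0
```

```bash
python3 -c "
from h import *
to(-.022,-.01,.056)
d=grab('scene');c=cv2.cvtColor(d['frame'],cv2.COLOR_RGB2BGR)[190:300,240:390]
cv2.imwrite('pics/s7.png',cv2.resize(c,None,fx=5,fy=5,interpolation=cv2.INTER_CUBIC))"
```

```text
clock 14.1 q,lat,z -0.0449 -0.0114 0.0561 F -0.02 [ 0.2 -0.   0.6] w -0.0002
shift [0.092 0.006 0.   ] turn [-0.0003 -0.      0.0009]
```

View pics/s7.png

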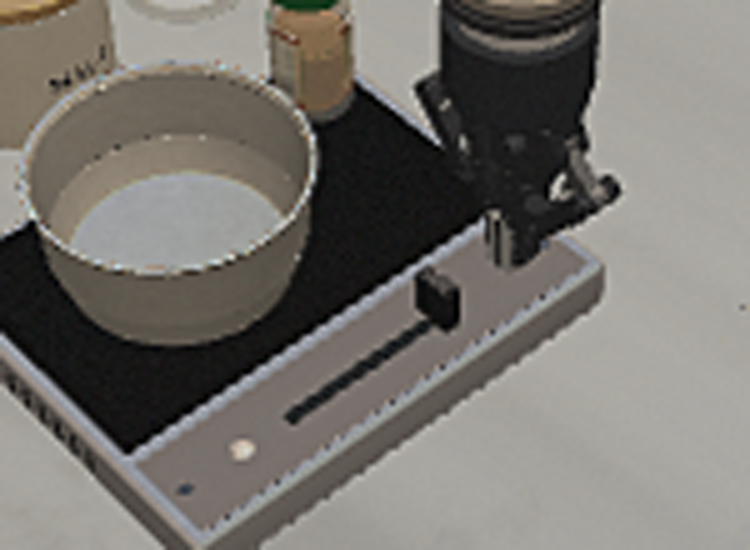

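The lever (438,300) stands at the right-hand end of the slot, with the fingers right of it at (510,250) and everything else in place. Now I push left, 1 mm per row near contact.

Emit:
apply_moves --rows '[[[0.04, 0.005, 0], [0, 0, 0]], [[0.07, 0.005, 0], [0, 0, 0]], [[0.084, 0.005, 0], [0, 0, 0]], [[0.092, 0.005, 0], [0, 0, 0]], [[0.1, 0.005, 0], [0, 0, 0]]]'

```text
clock: 14.78
tcp_pos: [0.484, -0.0623, 0.0564]
orientation: [2.323, 2.114, -0.0]
contact_force: [-0.5, 0.5, 0.5]
grip_width: 0.0002
gripper_force: 0.0
```

Emit:
apply_moves --rows '[[[0.008, 0, 0], [0, 0, 0]], [[0.016, 0, 0], [0, 0, 0]]]'

```text
clock: 15.02
tcp_pos: [0.4844, -0.0586, 0.0563]
orientation: [2.324, 2.114, -0.001]
contact_force: [-0.4, -2.2, 0.4]
grip_width: -0.0002
gripper_force: 0.9
```

Emit:
apply_moves --rows '[[[0.008, 0, 0], [0, 0, 0]], [[0.016, 0, 0], [0, 0, 0]]]'

```text
clock: 15.28
tcp_pos: [0.4847, -0.0554, 0.0563]
orientation: [2.324, 2.113, -0.002]
contact_force: [-0.2, -6.3, 1.9]
grip_width: -0.0
gripper_force: 2.8
```

Emit:
apply_moves --rows '[[[0.008, 0, 0], [0, 0, 0]], [[0.016, 0, 0], [0, 0, 0]], [[0.024, 0, 0], [0, 0, 0]]]'

```text
clock: 15.65
tcp_pos: [0.4852, -0.0501, 0.0564]
orientation: [2.324, 2.112, -0.003]
contact_force: [0.2, -6.5, 1.8]
grip_width: 0.0001
gripper_force: 2.9
```

Emit:
apply_moves --rows '[[[0.008, 0, 0], [0, 0, 0]], [[0.016, 0, 0], [0, 0, 0]], [[0.024, 0, 0], [0, 0, 0]], [[0.032, 0, 0], [0, 0, 0]]]'

```text
clock: 16.15
tcp_pos: [0.4862, -0.0399, 0.0564]
orientation: [-2.323, -2.115, -0.0]
contact_force: [0.2, -3.0, 0.3]
grip_width: -0.0
gripper_force: 1.4
```

Emit:
apply_moves --rows '[[[0.008, 0, 0], [0, 0, 0]], [[0.016, 0, 0], [0, 0, 0]]]'

```text
clock: 16.4
tcp_pos: [0.4864, -0.037, 0.0564]
orientation: [2.324, 2.114, -0.001]
contact_force: [0.1, -8.0, 1.1]
grip_width: 0.0001
gripper_force: 3.4
```

First click passed. The force is rising towards the second crest.

Emit:
apply_moves --rows '[[[0.008, 0, 0], [0, 0, 0]], [[0.016, 0, 0], [0, 0, 0]], [[0.024, 0, 0], [0, 0, 0]]]'

```text
clock: 16.77
tcp_pos: [0.487, -0.032, 0.0564]
orientation: [2.324, 2.112, -0.003]
contact_force: [1.1, -4.9, 1.1]
grip_width: -0.0004
gripper_force: 2.3
```

Emit:
apply_moves --rows '[[[0.008, 0, 0], [0, 0, 0]], [[0.016, 0, 0], [0, 0, 0]], [[0.024, 0, 0], [0, 0, 0]]]'

```text
clock: 17.15
tcp_pos: [0.4878, -0.0235, 0.0564]
orientation: [-2.322, -2.115, -0.001]
contact_force: [1.1, -1.7, -0.5]
grip_width: 0.0004
gripper_force: 0.6
```

Emit:
apply_moves --rows '[[[0.008, 0, 0], [0, 0, 0]], [[0.012, 0, 0], [0, 0, 0]]]'

```text
clock: 17.4
tcp_pos: [0.488, -0.0214, 0.0564]
orientation: [2.323, 2.115, -0.0]
contact_force: [0.0, -2.8, -0.2]
grip_width: -0.0004
gripper_force: 1.4
```

Second click passed; the lever is now just beyond 0.036. I cross the third crest in small steps.

Emit:
apply_moves --rows '[[[0.008, 0, 0], [0, 0, 0]], [[0.012, 0, 0], [0, 0, 0]]]'

```text
clock: 17.65
tcp_pos: [0.4881, -0.0193, 0.0564]
orientation: [2.324, 2.113, -0.001]
contact_force: [0.8, -3.9, 0.7]
grip_width: 0.0006
gripper_force: 2.0
```

Emit:
apply_moves --rows '[[[0.006, 0, 0], [0, 0, 0]], [[0.01, 0, 0], [0, 0, 0]]]'

```text
clock: 17.9
tcp_pos: [0.4883, -0.0172, 0.0564]
orientation: [2.324, 2.113, -0.002]
contact_force: [-0.7, -8.4, 1.8]
grip_width: 0.0003
gripper_force: 3.7
```

Emit:
apply_moves --rows '[[[0.006, 0, 0], [0, 0, 0]], [[0.01, 0, 0], [0, 0, 0]]]'

```text
clock: 18.15
tcp_pos: [0.4885, -0.0152, 0.0564]
orientation: [2.324, 2.112, -0.003]
contact_force: [-0.2, -9.2, 1.5]
grip_width: -0.0002
gripper_force: 4.4
```

Emit:
apply_moves --rows '[[[0.004, 0, 0], [0, 0, 0]], [[0.006, 0, 0], [0, 0, 0]]]'

```text
clock: 18.4
tcp_pos: [0.4887, -0.0133, 0.0564]
orientation: [2.324, 2.113, -0.002]
contact_force: [-0.1, -6.9, 1.1]
grip_width: 0.0
gripper_force: 3.3
```

Emit:
apply_moves --rows '[[[0.005, 0, 0], [0, 0, 0]], [[0.005, 0, 0], [0, 0, 0]]]'

```text
clock: 18.65
tcp_pos: [0.4889, -0.0114, 0.0564]
orientation: [2.324, 2.113, -0.001]
contact_force: [-0.1, -4.0, 0.6]
grip_width: 0.0004
gripper_force: 2.4
```

Emit:
apply_moves --rows '[[[0.005, 0, 0], [0, 0, 0]], [[0.005, 0, 0], [0, 0, 0]]]'

```text
clock: 18.9
tcp_pos: [0.4892, -0.0088, 0.0564]
orientation: [-2.323, -2.115, -0.001]
contact_force: [1.1, -2.0, -0.2]
grip_width: 0.0004
gripper_force: 0.8
```

Emit:
apply_moves --rows '[[[0.004, 0, 0], [0, 0, 0]], [[0.004, 0, 0], [0, 0, 0]]]'

```text
clock: 19.15
tcp_pos: [0.4892, -0.0078, 0.0564]
orientation: [-2.322, -2.115, -0.001]
contact_force: [-0.5, -1.0, 1.0]
grip_width: -0.0001
gripper_force: 0.2
```

Emit:
apply_moves --rows '[[[-0.02, 0, 0], [0, 0, 0]], [[-0.06, 0, 0], [0, 0, 0]], [[-0.08, 0, -0.1], [0, 0, 0]], [[-0.08, -0.02, -0.3], [0, 0, 0]], [[-0.2, -0.02, -0.4], [0, 0, 0]], [[-0.45, -0.02, -0.4], [0, 0, 0]], [[-0.7, -0.02, -0.4], [0, 0, 0]], [[-0.9, -0.02, -0.4], [0, 0, 0]], [[-0.9, -0.02, -0.4], [0, 0, 0]]]'

```text
clock: 20.27
tcp_pos: [0.4612, -0.2373, 0.156]
orientation: [2.332, 2.104, -0.002]
contact_force: [-0.0, 1.9, -0.7]
grip_width: -0.0002
gripper_force: 0.0
```

```bash
python3 -c "
from h import *
to(0,0,.1)
d=grab('scene','end.png');f=d['frame']
# ratio test along the slot line: expected pixel of the lever top vs q; dark pixels in z=.071 plane
fl=240/np.tan(np.radians(d['vertical_fov'])/2)
Rt=R.from_rotvec(d['attitude'])
def pix(p):
  c=Rt.inv().apply(p-d['origin']);return d['cx']-fl*c[0]/c[2],d['cy']+fl*c[1]/c[2]
for z in (.060,.066):
  for lat in(-.012,):
    s=''
    for q in np.arange(.0,.1,.003):
      u,v=pix(np.r_[C,z]+Y*(q-.045)+X*lat);s+='%.3f:%d '%(q,f[int(round(v)),int(round(u))].mean())
    print(z,lat,s)
g=grab('top');k=g['frame'].astype(float).mean(2)
m=(k[234:256,270:345]<35).astype(np.uint8);n,l,st,ce=cv2.connectedComponentsWithStats(m);print(st,ce)
cs=m.sum(0);u=270+np.where(cs>=6)[0];print(cs,u)
if len(u): 
  p=ray(g,u.mean(),245.5,.071)-np.r_[C,0];print('q',p@Y+.045)
"
```

```text
clock 20.275 q,lat,z -0.1966 -0.0159 0.156 F 1.86 [-0.   1.9 -0.7] w -0.0002
shift [0.787 0.059 0.223] turn [-0.0003  0.0004 -0.002 ]
0.06 -0.012 0.000:24 0.003:29 0.006:28 0.009:28 0.012:29 0.015:29 0.018:29 0.021:25 0.024:26 0.027:27 0.030:27 0.033:29 0.036:27 0.039:30 0.042:35 0.045:24 0.048:16 0.051:15 0.054:20 0.057:19 0.060:12 0.063:11 0.066:33 0.069:29 0.072:29 0.075:24 0.078:29 0.081:28 0.084:26 0.087:27 0.090:27 0.093:28 0.096:26 0.099:30 
0.066 -0.012 0.000:92 0.003:24 0.006:53 0.009:32 0.012:76 0.015:55 0.018:29 0.021:29 0.024:28 0.027:77 0.030:26 0.033:31 0.036:79 0.039:29 0.042:77 0.045:32 0.048:22 0.051:18 0.054:19 0.057:21 0.060:20 0.063:16 0.066:19 0.069:61 0.072:30 0.075:30 0.078:29 0.081:54 0.084:30 0.087:31 0.090:79 0.093:29 0.096:31 0.099:79 
[[   0    0   75   22 1589]
 [  12    8   17    3   27]
 [  34   10   25    4   32]
 [  31   14    2    1    2]] [[37.10950283 10.49590938]
 [20.55555556  9.        ]
 [45.78125    11.75      ]
 [31.5        14.        ]]
[0 0 0 0 0 0 0 0 0 0 0 0 1 1 2 2 2 2 1 1 1 1 1 2 2 2 2 2 2 0 0 1 1 0 2 2 1
 1 1 1 1 1 1 2 2 1 1 1 1 1 1 1 2 2 2 1 1 1 1 0 0 0 0 0 0 0 0 0 0 0 0 0 0 0
 0] []
```

The lever is near the third notch. I'll check the travel by differencing against the first top image, where it stood at 0.036.

```bash
python3 -c "
from h import *
def loc(im):
    # lever sticks out above and below the slot line: sample parallel to slot, dark blob centroid, at lat +-8 mm
    out=[]
    for lat in(-.009,.009):
        pr=[]
        qs=np.arange(-.005,.1,.0005)
        P=np.array([PX(np.r_[C,.071]+Y*(q-.045)+X*lat) for q in qs],np.float32)
        v=cv2.remap(im,P[:,0].reshape(1,-1).copy(),P[:,1].reshape(1,-1).copy(),cv2.INTER_LINEAR)[0]
        w=np.clip(np.median(v)-12-v,0,None);out.append((round((w*qs).sum()/w.sum(),4),int(w.max())))
    return out
for n,f0 in(('top','top1.png'),('scene','scene1.png')):
    d=grab(n);fl=240/np.tan(np.radians(d['vertical_fov'])/2);Rt=R.from_rotvec(d['attitude'])
    def PX(p):
        c=Rt.inv().apply(p-d['origin']);return d['cx']-fl*c[0]/c[2],d['cy']+fl*c[1]/c[2]
    a=cv2.imread('pics/'+f0).astype(np.float32).mean(2);b=d['frame'].astype(np.float32).mean(2)
    print(n,loc(a),loc(b))
print(telemetry.get_obs()['clock'])
"
```

```text
top [(np.float64(0.0395), 33), (np.float64(0.0398), 40)] [(np.float64(0.0519), 40), (np.float64(0.0521), 38)]
scene [(np.float64(0.0463), 82), (np.float64(0.0398), 68)] [(np.float64(0.0589), 87), (np.float64(0.0533), 74)]
20.475
```

```bash
python3 -c "
from h import *
d=grab('scene');fl=240/np.tan(np.radians(d['vertical_fov'])/2);Rt=R.from_rotvec(d['attitude'])
def PX(p):
    c=Rt.inv().apply(p-d['origin']);return d['cx']-fl*c[0]/c[2],d['cy']+fl*c[1]/c[2]
s=cv2.imread('pics/s7.png').astype(np.float32).mean(2)
a=cv2.imread('pics/scene1.png').astype(np.float32).mean(2);b=d['frame'].astype(np.float32).mean(2)
up=lambda i:cv2.resize(i[190:300,240:390],None,fx=5,fy=5,interpolation=cv2.INTER_CUBIC)
for nm,im,q0 in(('off',s,0),('start',up(a),.036),('now',up(b),.05)):
  for lat,z in((-.009,.068),(0,.068),(.009,.068)):
    qs=np.arange(q0-.016,q0+.024,.0005)
    P=np.array([PX(np.r_[C,z]+Y*(q-.045)+X*lat) for q in qs],np.float32)
    P=(P-[240,190]+.5)*5-.5
    P=P.astype(np.float32)
    v=cv2.remap(im,P[:,0].reshape(1,-1).copy(),P[:,1].reshape(1,-1).copy(),cv2.INTER_LINEAR)[0]
    dk=qs[v<55];print(nm,lat,(dk.min().round(4),dk.max().round(4),dk.mean().round(4)) if len(dk) else v.astype(int))
"
```

```text
off -0.009 (np.float64(-0.0075), np.float64(0.0165), np.float64(0.0045))
off 0 (np.float64(0.0), np.float64(0.013), np.float64(0.0065))
off 0.009 (np.float64(-0.0065), np.float64(0.005), np.float64(0.0))
start -0.009 (np.float64(0.033), np.float64(0.0555), np.float64(0.0443))
start 0 (np.float64(0.034), np.float64(0.0525), np.float64(0.0454))
start 0.009 (np.float64(0.0335), np.float64(0.046), np.float64(0.0417))
now -0.009 (np.float64(0.0455), np.float64(0.0675), np.float64(0.0565))
now 0 (np.float64(0.0455), np.float64(0.0645), np.float64(0.0565))
now 0.009 (np.float64(0.0515), np.float64(0.058), np.float64(0.0548))
```

By reference to the off picture, the lever sits about 52 mm from the stop: it passed the third crest but rests slightly short because of friction. I nudge it 2 mm more for margin.

```bash
python3 -c "
from h import *
to(.018,-.012,.11)"
```

```text
clock 20.525 q,lat,z -0.1896 -0.0144 0.1564 F 0.21 [ 0.1  0.2 -0.6] w 0.0001
shift [0.83  0.014 0.186] turn [-0.     -0.0002  0.0015]
```

Emit:
apply_moves --rows '[[[0.25, 0.01, 0], [0, 0, 0]], [[0.5, 0.01, 0], [0, 0, 0]], [[0.7, 0.01, 0.1], [0, 0, 0]], [[0.82, 0.01, 0.19], [0, 0, 0]], [[0.82, 0.01, 0.28], [0, 0, 0]], [[0.82, 0.01, 0.36], [0, 0, 0]], [[0.82, 0.01, 0.4], [0, 0, 0]], [[0.82, 0.01, 0.4], [0, 0, 0]]]'

```text
clock: 21.52
tcp_pos: [0.4844, -0.0275, 0.0561]
orientation: [-2.322, -2.115, 0.001]
contact_force: [0.1, -0.4, 0.3]
grip_width: 0.0002
gripper_force: 0.0
```

```bash
python3 -c "
from h import *
to(.0344,-.012,.056)"
```

```text
clock 21.525 q,lat,z 0.0145 -0.0129 0.0561 F -0.38 [ 0.1 -0.4  0.3] w 0.0002
shift [0.08  0.004 0.   ] turn [-0.0003 -0.      0.0011]
```

Emit:
apply_moves --rows '[[[0.03, 0, 0], [0, 0, 0]], [[0.06, 0, 0], [0, 0, 0]], [[0.07, 0, 0], [0, 0, 0]], [[0.076, 0, 0], [0, 0, 0]], [[0.08, 0, 0], [0, 0, 0]], [[0.08, 0, 0], [0, 0, 0]]]'

```text
clock: 22.28
tcp_pos: [0.4866, -0.0084, 0.0563]
orientation: [2.324, 2.114, -0.0]
contact_force: [0.6, 0.0, 0.8]
grip_width: -0.0
gripper_force: 0.0
```

Emit:
apply_moves --rows '[[[0.004, 0, 0], [0, 0, 0]], [[0.008, 0, 0], [0, 0, 0]], [[0.008, 0, 0], [0, 0, 0]]]'

```text
clock: 22.65
tcp_pos: [0.4868, -0.0064, 0.0563]
orientation: [2.323, 2.114, -0.0]
contact_force: [-0.4, -1.3, -0.4]
grip_width: 0.0002
gripper_force: 0.4
```

Emit:
apply_moves --rows '[[[-0.02, 0, 0], [0, 0, 0]], [[-0.06, 0, 0], [0, 0, 0]], [[-0.08, 0, -0.1], [0, 0, 0]], [[-0.08, -0.02, -0.3], [0, 0, 0]], [[-0.2, -0.02, -0.4], [0, 0, 0]], [[-0.45, -0.02, -0.4], [0, 0, 0]], [[-0.7, -0.02, -0.4], [0, 0, 0]], [[-0.9, -0.02, -0.4], [0, 0, 0]], [[-0.9, -0.02, -0.4], [0, 0, 0]], [[-0.9, -0.02, -0.4], [0, 0, 0]]]'

```text
clock: 23.9
tcp_pos: [0.4605, -0.2295, 0.1562]
orientation: [-2.323, -2.114, -0.0]
contact_force: [0.9, 0.7, 0.2]
grip_width: -0.0001
gripper_force: 0.0
```

```bash
python3 -c "
from h import *
d=grab('scene');fl=240/np.tan(np.radians(d['vertical_fov'])/2);Rt=R.from_rotvec(d['attitude'])
def PX(p):
    c=Rt.inv().apply(p-d['origin']);return d['cx']-fl*c[0]/c[2],d['cy']+fl*c[1]/c[2]
im=cv2.resize(d['frame'].astype(np.float32).mean(2)[190:300,240:390],None,fx=5,fy=5,interpolation=cv2.INTER_CUBIC)
qs=np.arange(.034,.08,.0005)
P=((np.array([PX(np.r_[C,.068]+Y*(q-.045)-X*.009) for q in qs])-[240,190]+.5)*5-.5).astype(np.float32)
v=cv2.remap(im,P[:,0].reshape(1,-1).copy(),P[:,1].reshape(1,-1).copy(),cv2.INTER_LINEAR)[0]
dk=qs[v<55];print(dk.min(),dk.max(),'q',dk.mean()-.0045)
o=telemetry.get_obs();print(o['clock'],abs(o['qvel']).max(),o['contact_force'])
print(job.hand_in())"
```

```text
0.046500000000000014 0.06850000000000003 q 0.05300000000000003
23.95 0.01553478295329975 [-0.13185569  0.23739391  0.41448914]
the job is handed in; nothing more can be done
None
```

The lever went back to its off stop and then left through three clicks; it rests in the third notch, about 53 mm from the stop by the camera (target 54 ± 4). The job is handed in with the arm clear, but no verdict came back.

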